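# Put the desk things back in their trays

### The job

Tidy the desk: set the stapler, the tape dispenser, the square stamp and the round clip tin each flat and upright inside the white tray of its own shape and size. The stamp was left in the clip tin's round tray, so it has to come out of there before the tin can go in. Put things down rather than drop them, tip nothing over, and leave the mug and the pencil cup where they are.

Things in the scene. Friction and masses are not known exactly. Their poses are not given: they have to be found in the camera images.
- stapler: Black desk stapler standing on its base, long and narrow: base 140 x 38 x 9 mm; the arm above it is 136 mm long, 26 mm wide, from 25 to 51 mm high (grip it across the 26 mm at the middle of its length). Origin: centre of its underside; x along its length, y across, z up. About 0.25 kg. Belongs in the long tray.
- dispenser: Grey tape dispenser standing on its base: base 100 x 46 mm, 26 mm high; its middle (62 mm long, from 43 mm behind the origin to 19 mm ahead of it along x) is 46 mm wide up to 46 mm height, with a clear roll of tape reaching 62 mm high. Origin: centre of its underside; x along its length, y across (grip it across the 46 mm), z up. About 0.32 kg. Belongs in the mid-size oblong tray.
- stamp: Square office stamp: black body 44 x 44 mm, 42 mm high, with a grey 34 x 34 mm grip on top reaching 75 mm. Origin: centre of its underside; x and y along its square sides, z up. About 0.12 kg. At the start it wrongly stands in the round tray, on its floor. Belongs in the square tray.
- clip_tin: Round steel paper-clip tin, 56 mm in diameter, 44 mm high, dark inside with brass clips. Origin: centre of its underside; z up. About 0.12 kg. Belongs in the round tray.
- long_tray: Long narrow tray for the stapler, inside 156 x 54 mm; white plastic, fixed to the desk, floor 3 mm thick, rim 12 mm high, wall 4 mm. Origin: centre of its underside; z up, x along its length.
- mid_tray: Shorter, wider oblong tray for the tape dispenser, inside 116 x 62 mm; white plastic, fixed to the desk, floor 3 mm thick, rim 12 mm high, wall 4 mm. Origin: centre of its underside; z up, x along its length.
- square_tray: Square tray for the stamp, inside 60 x 60 mm; white plastic, fixed to the desk, floor 3 mm thick, rim 12 mm high, wall 4 mm. Origin: centre of its underside; z up, x and y along its sides.
- round_tray: Round tray for the clip tin, inside diameter 74 mm; white plastic, fixed to the desk, floor 3 mm thick, rim 12 mm high, wall 4 mm. Origin: centre of its underside; z up.
- mug: Blue ceramic mug standing among the things, 76 mm in diameter and 90 mm high, handle at its +y side (some 30 mm out). Origin: centre of its underside. Leave it alone.
- pencil_cup: Dark steel pencil cup, 72 mm in diameter, 100 mm high, pencils reaching 170 mm; it stands at the far side, beyond the things and trays. Origin: centre of its underside. Leave it alone. (All else on the desk stands outside the area of the things, trays and mug.)
Things that resemble listed ones, but are neither listed nor needed, are in the scene too. Leave any purple or red look-alike of the dispenser alone.

How it is judged:
At the end, for the whole second after the job is handed in: Stapler in the long, dispenser in the mid, stamp in the square, tin in the round tray: centre within 14 mm of the tray's, underside under 6 mm above the tray's, within 0.1 rad of upright, at rest and released; mug and pencil cup within 25 mm of their start (horizontal distance between stapler and long_tray below 0.014 m and z of stapler in the frame of long_tray between 0 and 0.006 m and angle between each of stapler, dispenser, stamp, clip_tin's own z axis and vertical below 0.1 rad and linear speed of each of stapler, dispenser, stamp, clip_tin below 0.02 m/s and contact force between the fingers and stapler below 0.1 N and horizontal distance between dispenser and mid_tray below 0.014 m and z of dispenser in the frame of mid_tray between 0 and 0.006 m and contact force between the fingers and dispenser below 0.1 N and horizontal distance between stamp and square_tray below 0.014 m and z of stamp in the frame of square_tray between 0 and 0.006 m and contact force between the fingers and stamp below 0.1 N and horizontal distance between clip_tin and round_tray below 0.014 m and z of clip_tin in the frame of round_tray between 0 and 0.006 m and contact force between the fingers and clip_tin below 0.1 N and distance of each of mug, pencil_cup from where it was at the start of the episode below 0.025 m); the robot touches nothing.
It fails at once if one of the four things is tipped over (more than 0.6 rad from upright) (angle between any of stapler, dispenser, stamp, clip_tin's own z axis and vertical above 0.6 rad).
It fails at once if one of the four things is dropped or flung (faster than 0.7 m/s, untouched by the fingers) ((contact force between the fingers and stapler below 0.1 N and linear speed of stapler above 0.7 m/s) or (contact force between the fingers and dispenser below 0.1 N and linear speed of dispenser above 0.7 m/s) or (contact force between the fingers and stamp below 0.1 N and linear speed of stamp above 0.7 m/s) or (contact force between the fingers and clip_tin below 0.1 N and linear speed of clip_tin above 0.7 m/s)).
It fails at once if the mug is shoved more than 25 mm or tipped (distance of mug from where it was at the start of the episode above 0.025 m or angle between mug's own z axis and vertical above 0.4 rad).
It fails at once if the pencil cup is shoved more than 25 mm or tipped (distance of pencil_cup from where it was at the start of the episode above 0.025 m or angle between pencil_cup's own z axis and vertical above 0.4 rad).
It also fails if it takes over 104 s, if anything falls off the work surface, if the arm or the gripper's body presses on something with over 40 N, if the wrist force passes 120 N, or if a joint passes its speed limit or range.

### The arm

A 6-joint arm with a two-finger parallel gripper is mounted at the origin on the work surface. World frame = base frame: x ahead of the robot, y to its left, z up, the work surface at z = 0. Lengths are in m, angles in rad, forces in N, time in s.
With the tool pointing down it reaches from about 0.25 to 0.775 m from the base axis. Payload 4 kg.
Tool frame: the origin (TCP) lies midway between the tips of the shut fingers; the grasp point (between the pads) lies 19 mm behind it (robot.hold_point_z is the distance from the TCP to the grasp point, in m); z points along the fingers, y is the line along which they close (so a half turn about z gives the same grasp; the last joint's range is limited). The gripper opens to 94 mm and grips with 3 to 60 N. Pads are 16 mm wide; open, the fingers measure 119 mm over their backs; the gripper's body (75 mm by 177 mm) begins 78 mm behind the grasp point.
Start: joints at [1.069, 0.087, 1.371, -0, 1.684, -0.103], TCP at [0.214, 0.507, 0.206] pointing down, gripper open.
Joint ranges: [-3.1, 3.1], [-0.76, 2.03], [0.27, 2.55], [-1.08, 4.22], [0.17, 2.65], [-2.57, 2.57]. Speed limits (rad/s): [2.79, 2.79, 3.14, 3.14, 3.14, 3.14].

### API

Orientations are given as [roll, pitch, yaw] about the fixed x, y, z axes, in that order (R = Rz(yaw) Ry(pitch) Rx(roll)).
In Python, from bench import readout, imaging, robot gives the robot as it stands.
- The arm moves only by the tool carry_out, never from a script. Its argument "motion" is text: rows parted by semicolons, each of 7 numbers parted by spaces: the shift along the tool's x, y, z each as a share of 200 mm, from -1 to 1, then the turn, a rotation vector about the tool's x, y, z each as a share of 120 degrees, from -1 to 1, then the opening, from 0 (shut) to 1 (fully open). A call has 1 to 12 rows; each row shifts and turns the commanded pose from where the row before left it, along the tool's axes as they then stand; what a row does not reach is not made up. A row lasts 1/8 s, in which the tool goes at most 62.5 mm and 10.7 degrees, less where a joint would pass 70% of its speed; a pose out of reach is approached as far as the arm can. A call with a number of a shift or a turn outside -1 to 1 is refused whole. A call with a gripper value outside its range is refused whole. The fingers move at their own pace and stop on an object; the grip force is fixed at half the most. Time passes only in rows, so rows that do not move let the fingers close. It gives the time, the measured TCP pose, the force, the opening and the grip force at its end, in the units of the state.
- readout.get_obs(): the state, without advancing time (a new reading comes with each control period).
- imaging.snapshot(name): name is "scene" or "top" or "wrist"; returns a dict with "pixels" (480x640x3 uint8, red, green, blue), "fx", "fy", "cx", "cy" (pixels), "R" (3x3) and "t" (3): a world point X has camera coordinates R X + t. Camera axes: x right, y down, z forward; pixel columns grow to the right and rows downward; lengths in m; the calibration is good to about 2 mm. A picture is of the moment at which its call begins. There is no depth.
- robot.close_job(): hands the job in; it is judged then, once.
The state is a dict: "time": time; "joint_positions": joint angles; "qvel": joint speeds; "joint_torque": joint torques, N m; "tool_pos": TCP position; "ee_rot": TCP orientation; "wrist_force": force on the tool from outside, world axes, zero at the start; "wrist_torque": the same for the moment, N m; "width": finger opening in m; "finger_force": force on a finger pad.
Only numpy, scipy, OpenCV 4.12 (cv2) and the standard library are available. Lean on these libraries where they do the work, as an engineer would, in place of code of your own. Each camera call takes 0.05 s, during which the arm holds its last target. There are 200 camera calls.

## Working session

There is one attempt and no reset: what is moved stays moved. The work goes in short steps, Python scripts to look and compute and a tool call to move; the robot and the scene stay as the last step left them, time stands still between calls to the robot, and variables do not carry over. Pictures are saved under pics/ and viewed, at most 14 in all, crops included, and the job is handed in when it is done.

Besides the shell and the picture viewer there is one more tool, called after ">>>" as name(argument=value, ...), one argument or row to a line, values as JSON. carry_out: Moves the arm, as the interface text tells. Its arguments: {"type":"object","properties":{"motion":{"type":"string"}},"required":["motion"]}

```bash
mkdir -p pics; ls; cat > h.py <<'E'
import cv2, numpy as np, pickle
from bench import readout, imaging, robot
def snap(n, save=None):
    s=imaging.snapshot(n)
    if save:
        cv2.imwrite(f'pics/{save}.png', s['pixels'][:,:,::-1]); pickle.dump(dict(s),open(f'pics/{save}.pkl','wb'))
    return s
def load(f): return pickle.load(open(f'pics/{f}.pkl','rb'))
def ray(s,u,v,z):
    R=np.array(s['R']);t=np.array(s['t']);C=-R.T@t
    d=R.T@np.array([(u-s['cx'])/s['fx'],(v-s['cy'])/s['fy'],1.])
    return C+d*(z-C[2])/d[2]
def proj(s,X):
    c=np.array(s['R'])@np.array(X)+np.array(s['t']); return s['fx']*c[0]/c[2]+s['cx'], s['fy']*c[1]/c[2]+s['cy']
E
python3 - <<'E'
from h import *
for n in ('top','scene'):
    s=snap(n,n+'0'); print(n,s['fx'],s['cx'],s['cy'],np.round(s['R'],3).tolist(),np.round(-np.array(s['R']).T@s['t'],3))
print({k:np.round(v,3) for k,v in readout.get_obs().items()}, robot.hold_point_z)
E
```

```text
pics
top 475.6107307923504 322.32992476672666 241.8985739783724 [[0.01, -1.0, -0.01], [-0.999, -0.009, -0.05], [0.049, 0.011, -0.999]] [0.573 0.007 0.921]
scene 587.460369024987 317.22972253881284 229.176329483489 [[-0.543, 0.84, 0.007], [0.687, 0.449, -0.572], [-0.483, -0.305, -0.821]] [1.221 0.366 1.024]
{'time': np.float64(0.1), 'joint_positions': array([ 1.069,  0.088,  1.372, -0.   ,  1.684, -0.103]), 'qvel': array([-0.002, -0.001, -0.003,  0.   , -0.   , -0.001]), 'joint_torque': array([ 3.0000e-03, -3.4125e+01, -3.0330e+01,  7.2000e-02,  3.0000e-02,
       -0.0000e+00]), 'tool_pos': array([0.213, 0.506, 0.204]), 'ee_rot': array([-3.14 , -0.   ,  2.743]), 'wrist_force': array([ 1.25 , -0.323,  0.651]), 'wrist_torque': array([ 0.008, -0.013, -0.003]), 'finger_force': np.float64(0.0), 'width': np.float64(0.094)} 0.0188
```

View pics/top0.png

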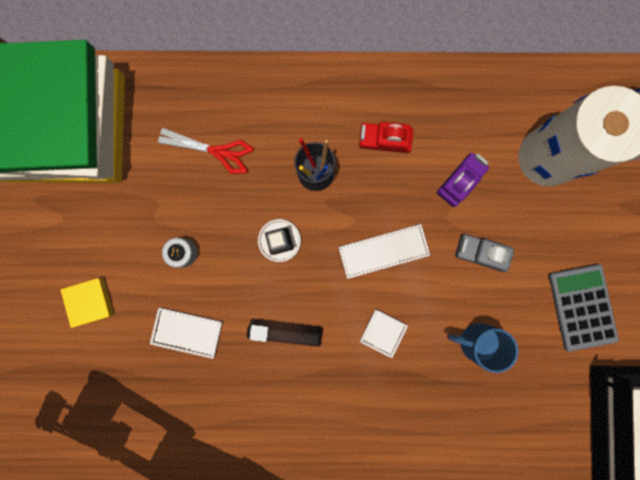

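View pics/scene0.png

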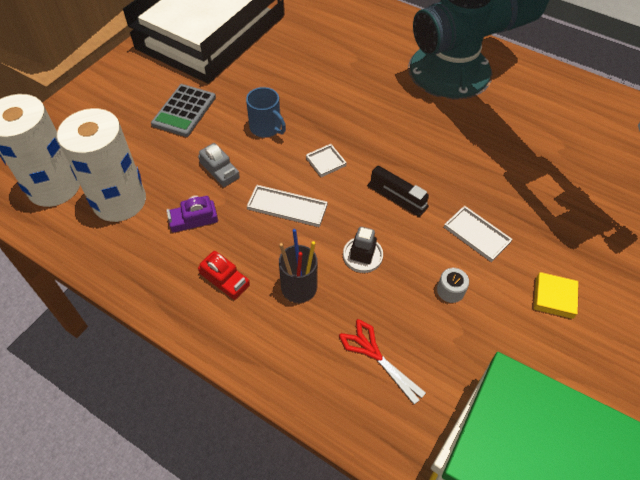

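Candidates, by top-view pixel:
- **Dispenser:** grey (484,252), against red (387,136) and purple (464,180). I choose the grey one.
- **Stapler:** (285,332), no rival.
- **Stamp:** (279,239), standing in the round tray. The yellow block at (86,302) is not it.
- **Tin:** (179,252), against the pencil cup at (316,166).
- **Trays:** long (385,251), mid (187,332), square (384,333), round (279,240). The white paper at the right edge is not a tray.

Next I measure these with masks and check them in one close crop.

```bash
python3 - <<'E'
from h import *
s=load('top0'); im=s['pixels']; hsv=cv2.cvtColor(im,cv2.COLOR_RGB2HSV)
H,S,V=[hsv[:,:,i].astype(int) for i in range(3)]
white=((S<50)&(V>150)).astype(np.uint8)
grey=((S<90)).astype(np.uint8)
black=((V<60)).astype(np.uint8)
vis=im[:,:,::-1].copy()
vis=cv2.resize(vis,None,fx=2,fy=2,interpolation=cv2.INTER_CUBIC)
def go(name,mask,box,z,circ=False):
    x0,y0,x1,y1=box; m=np.zeros_like(mask); m[y0:y1,x0:x1]=mask[y0:y1,x0:x1]
    m=cv2.morphologyEx(m,cv2.MORPH_CLOSE,np.ones((3,3)))
    cs,_=cv2.findContours(m,cv2.RETR_EXTERNAL,cv2.CHAIN_APPROX_NONE); c=max(cs,key=cv2.contourArea)
    P=np.array([ray(s,u,v,z)[:2] for u,v in c[:,0]],np.float32)
    r=cv2.minAreaRect(P*1000); (cx,cy),rad=cv2.minEnclosingCircle(P*1000)
    b=cv2.boxPoints(r); e=[b[1]-b[0],b[2]-b[1]]; l=max(e,key=np.linalg.norm); yaw=np.arctan2(l[1],l[0])
    if yaw>np.pi/2: yaw-=np.pi
    if yaw<=-np.pi/2: yaw+=np.pi
    print(name,'c',np.round(r[0],1),'size',np.round(sorted(r[1]),1),'yaw',round(yaw,3),'circ',round(cx,1),round(cy,1),round(2*rad,1))
    cv2.drawContours(vis,[c*2],-1,(0,255,0),1)
go('long',white,(330,215,440,285),.012); go('mid',white,(140,300,232,365),.012)
go('square',white,(350,300,420,365),.012); go('round',white,(245,210,312,270),.012)
go('stapler',((S<90)|(V<60)).astype(np.uint8),(238,310,335,355),.04)
go('disp',grey,(445,225,525,280),.03); go('tin',grey,(150,230,210,275),.044)
go('stampgrip',((V>150)&(S<50)).astype(np.uint8),(268,230,289,251),.075)
go('stampbody',(V<75).astype(np.uint8),(255,215,305,262),.042)
go('mug',((H>95)&(H<125)&(S>90)).astype(np.uint8),(440,310,525,380),.09)
go('cup',((V<60)).astype(np.uint8),(285,140,345,195),.1)
cv2.imwrite('pics/vis.png',vis[400:740,270:1070])
E
```

```text
long c [ 602.1 -100.6] size [ 62.6 164.3] yaw -1.291 circ 601.8 -100.9 172.0
mid c [443.3 275. ] size [ 70.6 123.9] yaw 1.359 circ 443.7 275.3 138.2
square c [ 446.5 -100.1] size [68.2 68.3] yaw -0.46 circ 446.9 -100.7 91.9
round c [621.1  99.7] size [79.6 79.9] yaw -1.238 circ 621.0 99.8 81.4
stapler c [448.6  84.7] size [ 38.9 136.6] yaw 1.472 circ 450.5 84.4 138.4
disp c [ 601.6 -286.5] size [ 49.  101.6] yaw 1.282 circ 600.5 -286.3 107.0
tin c [595.8 280.4] size [55.6 65. ] yaw -1.548 circ 596.3 280.8 65.9
stampgrip c [618.9  99.1] size [25.6 26.3] yaw -1.316 circ 618.4 99.1 33.1
stampbody c [618.8  95.6] size [40.6 43.3] yaw -1.295 circ 618.8 95.7 53.9
mug c [ 442.1 -267.5] size [ 72.3 113.5] yaw 0.951 circ 436.5 -262.8 118.3
cup c [740.7  28.4] size [72.8 73.3] yaw 1.54 circ 744.6 30.8 81.0
```

View pics/vis.png

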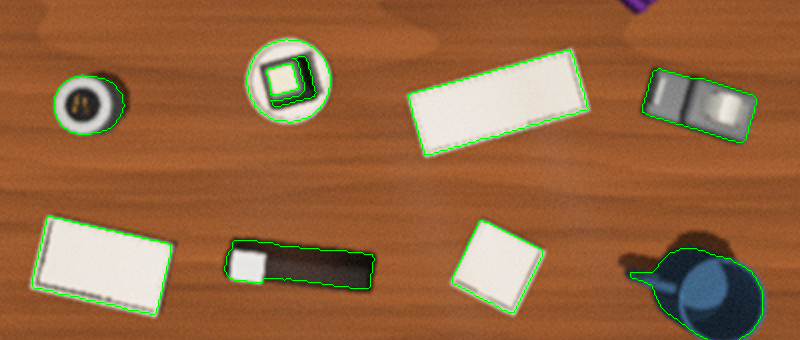

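The crop confirms the choice: the grey dispenser is at crop (700,105), roll end right and cutter end left. The stapler, stamp, tin and four trays are all outlined at their stated sizes. The tin's outline includes some shadow, so I'll refine it with the wrist camera.

```bash
cat > plan.py <<'E'
import sys; from h import *
from scipy.spatial.transform import Rotation as Ro
def plan(x,y,z,phi,n=None,cur=None):
    o=readout.get_obs(); p=np.array(o['tool_pos']); yaw=o['ee_rot'][2]
    cand=[phi+np.pi/2+k*np.pi for k in range(-3,4)]
    q1=np.arctan2(y,x); ok=[c for c in cand if abs(q1+np.pi/2-c)<2.3]
    q6n=lambda c:q1+np.pi/2-c
    t=min(ok,key=lambda c:abs(q6n(c)-o['joint_positions'][5]))
    q1now=o['joint_positions'][0]; yawn=q1now+np.pi/2-o['joint_positions'][5]
    dyaw=t-yawn; D=np.array([x,y,z])-p
    n=n or int(max(np.ceil(np.linalg.norm(D)/.045),np.ceil(abs(dyaw)/np.radians(9)),1))
    w=-dyaw/n; Rs=[Ro.from_euler('xyz',[np.pi,0,yaw+dyaw*k/n]).as_matrix() for k in range(n)]
    d=np.linalg.solve(sum(Rs),D)
    print(f'n={n} row: {d[0]/.2:.3f} {d[1]/.2:.3f} {d[2]/.2:.3f} 0 0 {w/np.radians(120):.4f}  | dyaw {dyaw:.3f} q6end {q6n(t):.2f} pos {p.round(4)} rpy {np.round(o["ee_rot"],3)} w {o["width"]:.4f}')
if __name__=='__main__': plan(*map(float,sys.argv[1:5]), n=int(sys.argv[5]) if len(sys.argv)>5 else None)
E
python3 plan.py .6 .099 .2 1.836; python3 plan.py .6 .099 .2 .265
```

```text
n=13 row: -0.166 -0.145 0.002 0 0 -0.0244  | dyaw 0.664 q6end -1.67 pos [0.2133 0.5064 0.2044] rpy [-3.14  -0.     2.743] w 0.0937
n=13 row: -0.224 0.001 0.002 0 0 0.0333  | dyaw -0.907 q6end -0.10 pos [0.2133 0.5064 0.2044] rpy [-3.14  -0.     2.743] w 0.0937
```

>>> carry_out(
  motion="-0.243 0 0 0 0 0.036 0.8;-0.243 0 0 0 0 0.036 0.8;-0.243 0 0 0 0 0.036 0.8;-0.243 0 0 0 0 0.036 0.8;-0.243 0 0 0 0 0.036 0.8;-0.243 0 0 0 0 0.036 0.8;-0.243 0 0 0 0 0.036 0.8;-0.243 0 0 0 0 0.036 0.8;-0.243 0 0 0 0 0.036 0.8;-0.243 0 0 0 0 0.036 0.8;-0.243 0 0 0 0 0.036 0.8;-0.243 0 0 0 0 0.036 0.8",
)

```text
time: 1.6
tool_pos: [0.6011, 0.0958, 0.2046]
ee_rot: [-3.14, -0.0, 1.836]
wrist_force: [0.5, -0.1, -0.4]
width: 0.0753
finger_force: 0.0
```

```bash
python3 - <<'E'
from h import *
s=snap('wrist','w1'); print(np.round(-np.array(s['R']).T@s['t'],3),s['fx'], proj(s,[.619,.099,.078]), proj(s,[.621,.0997,.012]))
E
python3 plan.py .619 .098 .12 .265
```

```text
[0.583 0.163 0.383] 368.32538275528066 (np.float64(342.1025894173935), np.float64(240.1863268506799)) (np.float64(340.5860652200754), np.float64(225.3376335421248))
n=2 row: 0.010 0.045 0.211 0 0 -0.0018  | dyaw 0.008 q6end -0.11 pos [0.6028 0.0894 0.2042] rpy [-3.14   0.005  1.827] w 0.0752
```

View pics/w1.png

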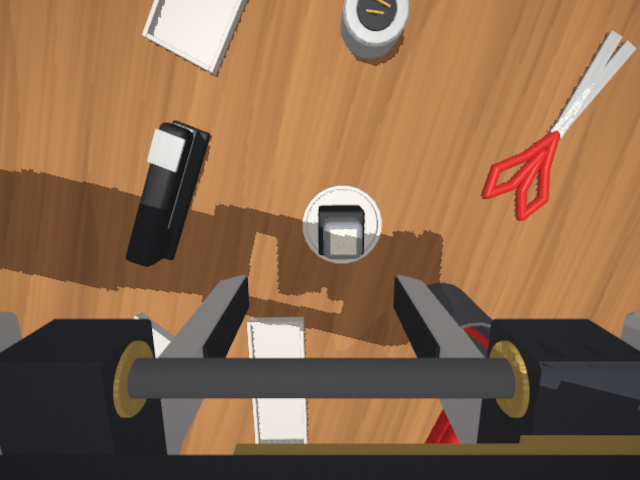

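The wrist view shows the stamp grip's top at about (342,237), where (342,240) was predicted, with its sides parallel to the fingers. The measurement holds, so I go down.

>>> carry_out(
  motion="0.01 0.044 0.2 0 0 0 0.8;0.01 0.044 0.2 0 0 0 0.8;0 0 0 0 0 0 0.8;0 0 0 0 0 0 0.8",
)

```text
time: 2.15
tool_pos: [0.617, 0.1059, 0.1267]
ee_rot: [3.14, 0.0, 1.838]
wrist_force: [-0.3, -0.6, -0.5]
width: 0.0756
finger_force: 0.0
```

```bash
python3 plan.py .619 .0985 .051 .265
```

```text
n=2 row: -0.019 -0.000 0.189 0 0 0.0006  | dyaw -0.003 q6end -0.11 pos [0.617  0.1059 0.1267] rpy [3.14  0.    1.838] w 0.0756
```

>>> carry_out(
  motion="-0.019 0 0.1 0 0 0 0.8;-0.019 0 0.1 0 0 0 0.8;0 0 0.1 0 0 0 0.8;0 0 0.08 0 0 0 0.8;0 0 0 0 0 0 0.8;0 0 0 0 0 0 0.8",
)

```text
time: 2.9
tool_pos: [0.6191, 0.0986, 0.0499]
ee_rot: [3.141, 0.0, 1.838]
wrist_force: [-0.0, -0.2, -0.6]
width: 0.0751
finger_force: 0.0
```

```bash
python3 plan.py .619 .0985 .051 .265
```

```text
n=1 row: -0.000 -0.001 -0.005 0 0 0.0011  | dyaw -0.002 q6end -0.11 pos [0.6191 0.0986 0.0499] rpy [3.141 0.    1.838] w 0.0751
```

Close, then lift 150 mm.

>>> carry_out(
  motion="0 0 0 0 0 0 0;0 0 0 0 0 0 0;0 0 0 0 0 0 0;0 0 0 0 0 0 0;0 0 0 0 0 0 0;0 0 -0.05 0 0 0 0;0 0 -0.15 0 0 0 0;0 0 -0.2 0 0 0 0;0 0 -0.2 0 0 0 0;0 0 -0.1 0 0 0 0;0 0 0 0 0 0 0;0 0 0 0 0 0 0",
)

```text
time: 4.4
tool_pos: [0.6181, 0.0984, 0.1882]
ee_rot: [-3.139, -0.0, 1.838]
wrist_force: [0.1, -0.4, -1.5]
width: 0.034
finger_force: 29.9
```

```bash
python3 plan.py .4465 -.1003 .13 1.111;python3 plan.py .4465 -.1003 .13 -.46
```

```text
n=6 row: -0.053 -0.219 0.048 0 0 -0.0672  | dyaw 0.844 q6end -1.33 pos [0.6181 0.0984 0.1882] rpy [-3.139 -0.     1.838] w 0.0340
n=6 row: -0.174 -0.140 0.048 0 0 0.0579  | dyaw -0.727 q6end 0.24 pos [0.6181 0.0984 0.1882] rpy [-3.139 -0.     1.838] w 0.0340
```

>>> carry_out(
  motion="-0.13 -0.105 0.036 0 0 0.0434 0;-0.13 -0.105 0.036 0 0 0.0434 0;-0.13 -0.105 0.036 0 0 0.0434 0;-0.13 -0.105 0.036 0 0 0.0434 0;-0.13 -0.105 0.036 0 0 0.0434 0;-0.13 -0.105 0.036 0 0 0.0434 0;-0.13 -0.105 0.036 0 0 0.0434 0;-0.13 -0.105 0.036 0 0 0.0434 0;0 0 0 0 0 0 0;0 0 0 0 0 0 0;0 0 0 0 0 0 0;0 0 0 0 0 0 0",
)

```text
time: 5.9
tool_pos: [0.4448, -0.0961, 0.1319]
ee_rot: [3.142, -0.0, 1.112]
wrist_force: [-0.5, 0.7, -1.0]
width: 0.0337
finger_force: 29.9
```

```bash
python3 plan.py .4465 -.1003 .08 -.46; python3 - <<'E'
from h import *
snap('wrist','w2')
E
```

```text
n=2 row: -0.008 0.009 0.130 0 0 0.0003  | dyaw -0.001 q6end 0.24 pos [ 0.4448 -0.0961  0.1319] rpy [ 3.142 -0.     1.112] w 0.0337
```

View pics/w2.png

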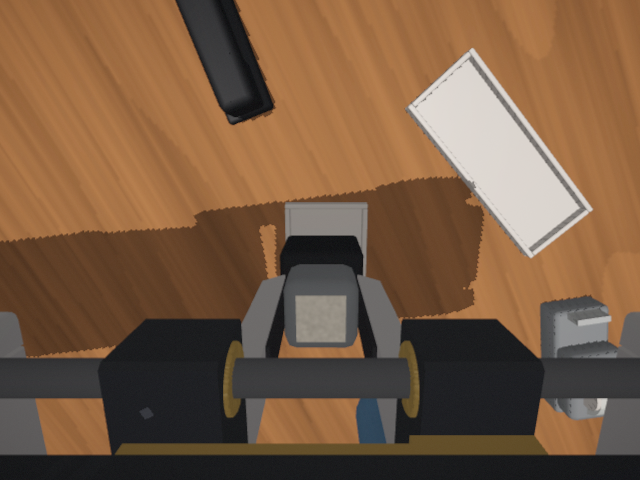

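The stamp is held upright and square to the square tray, whose far rim spans (287–367, 204). Now I lower it to a TCP height of about 0.051.

>>> carry_out(
  motion="-0.008 0.009 0.12 0 0 0 0;-0.008 0.009 0.12 0 0 0 0;0 0 0.08 0 0 0 0;0 0 0.04 0 0 0 0;0 0 0.02 0 0 0 0;0 0 0 0 0 0 0;0 0 0 0 0 0 0",
)

```text
time: 6.82
tool_pos: [0.4466, -0.1011, 0.0567]
ee_rot: [3.14, -0.0, 1.111]
wrist_force: [-0.9, -0.1, -1.7]
width: 0.034
finger_force: 29.9
```

```bash
python3 plan.py .4465 -.1003 .0505 -.46
```

```text
n=1 row: 0.003 -0.002 0.031 0 0 0.0001  | dyaw -0.000 q6end 0.24 pos [ 0.4466 -0.1011  0.0567] rpy [ 3.14  -0.     1.111] w 0.0340
```

>>> carry_out(
  motion="0 0 0.018 0 0 0 0;0 0 0.014 0 0 0 0;0 0 0 0 0 0 0;0 0 0 0 0 0 0",
)

```text
time: 7.32
tool_pos: [0.4459, -0.1009, 0.0494]
ee_rot: [-3.141, -0.0, 1.111]
wrist_force: [-1.1, -0.1, -1.9]
width: 0.034
finger_force: 30.0
```

>>> carry_out(
  motion="0 0 0.006 0 0 0 0;0 0 0 0 0 0 0",
)

```text
time: 7.58
tool_pos: [0.4461, -0.1009, 0.0493]
ee_rot: [3.141, -0.0, 1.111]
wrist_force: [-2.2, 0.2, 5.6]
width: 0.0343
finger_force: 30.0
```

Contact is felt (5.6 N). Release, rise and head for the tin.

>>> carry_out(
  motion="0 0 0 0 0 0 0.75;0 0 0 0 0 0 0.75;0 0 0 0 0 0 0.75;0 0 0 0 0 0 0.75;0 0 -0.1 0 0 0 0.75;0 0 -0.2 0 0 0 0.75;0 0 -0.25 0 0 0 0.75;0 0 -0.2 0 0 0 0.9;0 0 0 0 0 0 0.9;0 0 0 0 0 0 0.9",
)

```text
time: 8.82
tool_pos: [0.4455, -0.1007, 0.1971]
ee_rot: [-3.14, 0.0, 1.111]
wrist_force: [-0.9, 0.5, -1.0]
width: 0.0846
finger_force: 0.0
```

```bash
for p in 0.8 1.4 ; do python3 plan.py .59 .22 .2 $p; done; python3 - <<'E'
from h import *
snap('top','top1')
E
```

```text
n=9 row: 0.181 0.104 -0.002 0 0 -0.0668  | dyaw 1.260 q6end -0.44 pos [ 0.4455 -0.1007  0.1971] rpy [-3.14   0.     1.111] w 0.0846
n=12 row: 0.116 0.124 -0.001 0 0 -0.0740  | dyaw 1.860 q6end -1.04 pos [ 0.4455 -0.1007  0.1971] rpy [-3.14   0.     1.111] w 0.0846
```

```bash
python3 plan.py .63 .245 .2 .8 11
```

```text
n=11 row: 0.157 0.108 -0.002 0 0 -0.0547  | dyaw 1.260 q6end -0.43 pos [ 0.4451 -0.1006  0.1963] rpy [-3.138  0.     1.111] w 0.0843
```

>>> carry_out(
  motion="0.157 0.108 0 0 0 -0.0547 0.9;0.157 0.108 0 0 0 -0.0547 0.9;0.157 0.108 0 0 0 -0.0547 0.9;0.157 0.108 0 0 0 -0.0547 0.9;0.157 0.108 0 0 0 -0.0547 0.9;0.157 0.108 0 0 0 -0.0547 0.9;0.157 0.108 0 0 0 -0.0547 0.9;0.157 0.108 0 0 0 -0.0547 0.9;0.157 0.108 0 0 0 -0.0547 0.9;0.157 0.108 0 0 0 -0.0547 0.9;0.157 0.108 0 0 0 -0.0547 0.9;0 0 0 0 0 0 0.9",
)

```text
time: 10.38
tool_pos: [0.6289, 0.2477, 0.195]
ee_rot: [-3.138, -0.003, 2.375]
wrist_force: [0.1, -0.8, -0.3]
width: 0.0848
finger_force: 0.0
```

>>> carry_out(
  motion="0 0 0 0 0 0 0.9;0 0 0 0 0 0 0.9",
)

```text
time: 10.62
tool_pos: [0.6305, 0.2438, 0.1977]
ee_rot: [-3.14, -0.0, 2.369]
wrist_force: [0.5, -0.2, 0.1]
width: 0.0846
finger_force: 0.0
```

```bash
python3 - <<'E'
from h import *
s=snap('wrist','w3'); im=s['pixels']
print(proj(s,[.594,.281,.044]), proj(s,[.621,.0997,.012]))
u,v=map(int,proj(s,[.594,.281,.044]))
hsv=cv2.cvtColor(im,cv2.COLOR_RGB2HSV)
# dark interior disc of the tin + bright ring at the rim height
m=((hsv[:,:,1]<60)&(hsv[:,:,2]>150)).astype(np.uint8); b=np.zeros_like(m); b[max(v-70,0):v+70,u-70:u+70]=1; m&=b
cs,_=cv2.findContours(m,cv2.RETR_EXTERNAL,cv2.CHAIN_APPROX_NONE)
for c in sorted(cs,key=cv2.contourArea)[-2:]:
    P=np.array([ray(s,a,e,.044)[:2]*1000 for a,e in c[:,0]],np.float32)
    print(cv2.minEnclosingCircle(P), cv2.fitEllipse(P))
E
python3 plan.py .594 .281 .12 .8
```

```text
(np.float64(321.87861812270296), np.float64(174.10659747784612)) (np.float64(217.66988894231434), np.float64(311.31615869517015))
((595.930419921875, 287.3210144042969), 27.230175018310547) ((595.719970703125, 287.5074462890625), (52.72317123413086, 53.23201370239258), 118.71430206298828)
n=3 row: 0.087 0.002 0.130 0 0 -0.0003  | dyaw 0.002 q6end -0.36 pos [0.6307 0.2438 0.198 ] rpy [-3.141 -0.     2.369] w 0.0851
```

View pics/w3.png

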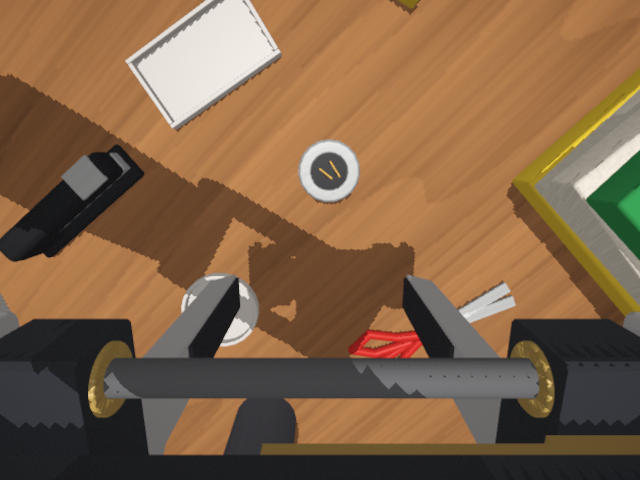

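The tin's rim is centred at (329,171), which puts it at (0.596, 0.287). The earlier figure had been pulled aside by the shadow.

```bash
python3 plan.py .5957 .2870 .08 .8 4
```

```text
n=4 row: 0.069 0.008 0.148 0 0 -0.0002  | dyaw 0.002 q6end -0.35 pos [0.6307 0.2438 0.198 ] rpy [-3.141 -0.     2.369] w 0.0851
```

>>> carry_out(
  motion="0.069 0.008 0.148 0 0 0 0.9;0.069 0.008 0.148 0 0 0 0.9;0.069 0.008 0.148 0 0 0 0.9;0.069 0.008 0.148 0 0 0 0.9;0 0 0 0 0 0 0.9;0 0 0 0 0 0 0.9;0 0 0 0 0 0 0.9",
)

```text
time: 11.55
tool_pos: [0.597, 0.288, 0.0823]
ee_rot: [3.138, 0.002, 2.37]
wrist_force: [0.4, 0.2, -0.4]
width: 0.0847
finger_force: 0.0
```

```bash
python3 plan.py .5957 .2872 .018 .8 4
```

```text
n=4 row: 0.001 -0.002 0.080 0 0 -0.0001  | dyaw 0.001 q6end -0.35 pos [0.597  0.288  0.0823] rpy [3.138e+00 2.000e-03 2.370e+00] w 0.0847
```

>>> carry_out(
  motion="0 -0.002 0.1 0 0 0 0.9;0 -0.002 0.1 0 0 0 0.9;0 -0.002 0.08 0 0 0 0.9;0 0 0.04 0 0 0 0.9;0 0 0 0 0 0 0.9;0 0 0 0 0 0 0.9;0 0 0 0 0 0 0;0 0 0 0 0 0 0;0 0 0 0 0 0 0;0 0 0 0 0 0 0;0 0 0 0 0 0 0;0 0 0 0 0 0 0",
)

```text
time: 13.05
tool_pos: [0.5947, 0.2876, 0.0162]
ee_rot: [3.141, 0.0, 2.371]
wrist_force: [0.2, -0.4, 2.1]
width: 0.0553
finger_force: 30.0
```

>>> carry_out(
  motion="0 0 -0.05 0 0 0 0;0 0 -0.15 0 0 0 0;0 0 -0.2 0 0 0 0;0 0 -0.1 0 0 0 0;0 0 0 0 0 0 0;0 0 0 0 0 0 0",
)

```text
time: 13.8
tool_pos: [0.5936, 0.287, 0.1139]
ee_rot: [-3.139, -0.001, 2.371]
wrist_force: [-1.2, -0.6, -1.4]
width: 0.0555
finger_force: 30.0
```

```bash
python3 plan.py .6211 .0997 .1 .8 6
```

```text
n=6 row: -0.125 -0.096 0.012 0 0 0.0000  | dyaw -0.000 q6end -0.64 pos [0.5936 0.287  0.1139] rpy [-3.139e+00 -1.000e-03  2.371e+00] w 0.0555
```

>>> carry_out(
  motion="-0.125 -0.096 0.01 0 0 0 0;-0.125 -0.096 0.01 0 0 0 0;-0.125 -0.096 0.01 0 0 0 0;-0.125 -0.096 0.01 0 0 0 0;-0.125 -0.096 0.01 0 0 0 0;-0.125 -0.096 0.01 0 0 0 0;0 0 0 0 0 0 0;0 0 0 0 0 0 0;0 0 0 0 0 0 0;0 0 0 0 0 0 0",
)

```text
time: 15.05
tool_pos: [0.6217, 0.1013, 0.1038]
ee_rot: [3.141, -0.0, 2.372]
wrist_force: [-0.1, 1.0, -1.0]
width: 0.0551
finger_force: 30.0
```

```bash
python3 plan.py .6211 .0997 .025 .8 4;python3 - <<'E'
from h import *
s=snap('top','top2'); im=s['pixels']; im=cv2.resize(im[200:370,130:530],None,fx=2,fy=2,interpolation=cv2.INTER_CUBIC)
cv2.imwrite('pics/t2.png',im[:,:,::-1])
E
```

```text
n=4 row: -0.001 -0.002 0.099 0 0 0.0002  | dyaw -0.002 q6end -0.64 pos [0.6217 0.1013 0.1038] rpy [ 3.141 -0.     2.372] w 0.0551
```

View pics/t2.png

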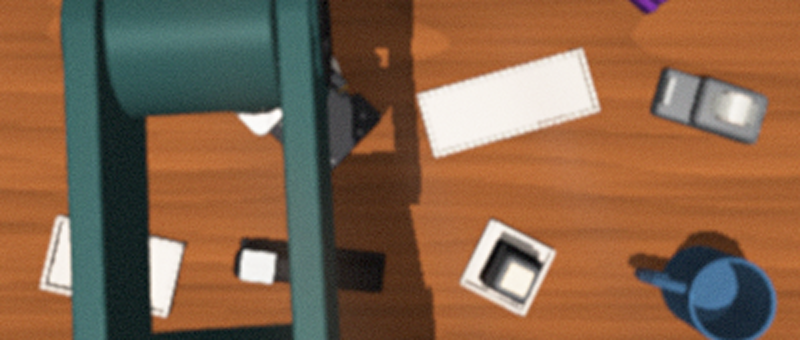

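The stamp stands upright in the square tray at crop (510,268). Now I lower the tin.

>>> carry_out(
  motion="-0.001 -0.002 0.12 0 0 0 0;-0.001 -0.002 0.12 0 0 0 0;-0.001 -0.002 0.08 0 0 0 0;-0.001 -0.002 0.04 0 0 0 0;0 0 0.03 0 0 0 0;0 0 0 0 0 0 0;0 0 0 0 0 0 0;0 0 0 0 0 0 0",
)

```text
time: 16.1
tool_pos: [0.6218, 0.0986, 0.0267]
ee_rot: [3.141, 0.001, 2.371]
wrist_force: [0.3, 0.1, -1.1]
width: 0.0553
finger_force: 30.0
```

```bash
python3 plan.py .6211 .0997 .0195 .8 2
```

```text
n=2 row: 0.003 0.001 0.018 0 0 0.0001  | dyaw -0.000 q6end -0.64 pos [0.6218 0.0986 0.0267] rpy [3.141e+00 1.000e-03 2.371e+00] w 0.0553
```

>>> carry_out(
  motion="0.003 0.001 0.014 0 0 0 0;0.003 0.001 0.014 0 0 0 0;0 0 0.006 0 0 0 0;0 0 0 0 0 0 0;0 0 0 0 0 0 0",
)

```text
time: 16.73
tool_pos: [0.6207, 0.0998, 0.0192]
ee_rot: [3.142, -0.0, 2.371]
wrist_force: [-0.8, -0.3, 1.6]
width: 0.0557
finger_force: 30.0
```

>>> carry_out(
  motion="0 0 0.003 0 0 0 0;0 0 0 0 0 0 0.8;0 0 0 0 0 0 0.8;0 0 0 0 0 0 0.8;0 0 0 0 0 0 0.8;0 0 -0.1 0 0 0 0.8;0 0 -0.25 0 0 0 0.8;0 0 -0.25 0 0 0 0.8;0 0 -0.25 0 0 0 0.8;0 0 0 0 0 0 0.6;0 0 0 0 0 0 0.6;0 0 0 0 0 0 0.6",
)

```text
time: 18.23
tool_pos: [0.6198, 0.0996, 0.1864]
ee_rot: [-3.139, -0.003, 2.371]
wrist_force: [-0.3, 0.3, -0.7]
width: 0.0566
finger_force: 0.0
```

```bash
python3 plan.py .4486 .03 .2 -.099 9
```

```text
n=9 row: 0.002 -0.106 -0.008 0 0 0.0477  | dyaw -0.899 q6end 0.17 pos [0.6198 0.0996 0.1864] rpy [-3.139e+00 -3.000e-03  2.371e+00] w 0.0566
```

>>> carry_out(
  motion="0.002 -0.106 -0.008 0 0 0.0477 0.6;0.002 -0.106 -0.008 0 0 0.0477 0.6;0.002 -0.106 -0.008 0 0 0.0477 0.6;0.002 -0.106 -0.008 0 0 0.0477 0.6;0.002 -0.106 -0.008 0 0 0.0477 0.6;0.002 -0.106 -0.008 0 0 0.0477 0.6;0.002 -0.106 -0.008 0 0 0.0477 0.6;0.002 -0.106 -0.008 0 0 0.0477 0.6;0.002 -0.106 -0.008 0 0 0.0477 0.6;0 0 0 0 0 0 0.6;0 0 0 0 0 0 0.6;0 0 0 0 0 0 0.6",
)

```text
time: 19.73
tool_pos: [0.4499, 0.0309, 0.2023]
ee_rot: [-3.141, -0.0, 1.473]
wrist_force: [-0.5, -0.4, -0.5]
width: 0.0563
finger_force: 0.0
```

```bash
python3 - <<'E'
from h import *
s=snap('wrist','w4')
for X in ([.4486,.0847,.051],[.4486,.0847,0],[.621,.0997,.047]): print(np.round(proj(s,X)))
E
python3 plan.py .4486 .0847 .1 -.099
```

```text
[314. 173.]
[315. 170.]
[509. 136.]
n=3 row: 0.089 -0.011 0.171 0 0 0.0001  | dyaw -0.001 q6end 0.29 pos [0.4499 0.0309 0.2024] rpy [-3.141 -0.     1.473] w 0.0563
```

View pics/w4.png

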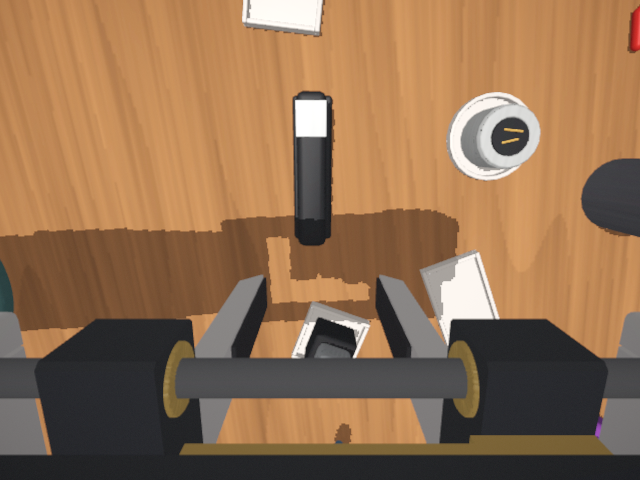

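The tin sits in the round tray, top at (510,136) as predicted. The stapler is upright at about (312,168), parallel to the image columns. I'll measure its ends.

```bash
python3 - <<'E'
from h import *
s=load('w4'); g=cv2.cvtColor(s['pixels'],cv2.COLOR_RGB2HSV)
m=((g[:,:,2]<70)|(g[:,:,1]<60)).astype(np.uint8); b=np.zeros_like(m); b[60:262,270:360]=1; m&=b
cs,_=cv2.findContours(m,cv2.RETR_EXTERNAL,cv2.CHAIN_APPROX_NONE); c=max(cs,key=cv2.contourArea)
print(cv2.boundingRect(c), cv2.minAreaRect(c))
for z in (.009,.051):
    P=np.array([ray(s,a,e,z)[:2]*1000 for a,e in c[:,0]],np.float32); print(z,cv2.minAreaRect(P))
for r in (92,244): print(ray(s,313,r,.051),ray(s,313,r,.009))
E
```

```text
(293, 92, 39, 154) ((312.0, 168.5), (153.0, 38.0), 90.0)
0.009 ((446.5388488769531, 83.46656799316406), (148.7748565673828, 36.637210845947266), 84.376220703125)
0.051 ((447.6841735839844, 85.40855407714844), (131.9798126220703, 32.50126647949219), 84.37619018554688)
[0.45492581 0.15099969 0.051     ] [0.45470205 0.15740447 0.009     ]
[0.44153281 0.02066672 0.051     ] [0.43960473 0.01048602 0.009     ]
```

```bash
python3 plan.py .4477 .0855 .08 -.099 4
```

```text
n=4 row: 0.068 -0.009 0.153 0 0 0.0001  | dyaw -0.001 q6end 0.29 pos [0.4499 0.0309 0.2024] rpy [-3.141 -0.     1.473] w 0.0563
```

>>> carry_out(
  motion="0.068 -0.009 0.153 0 0 0 0.6;0.068 -0.009 0.153 0 0 0 0.6;0.068 -0.009 0.153 0 0 0 0.6;0.068 -0.009 0.153 0 0 0 0.6;0 0 0 0 0 0 0.6;0 0 0 0 0 0 0.6;0 0 0 0 0 0 0.6",
)

```text
time: 20.65
tool_pos: [0.4491, 0.0854, 0.0823]
ee_rot: [3.138, -0.0, 1.471]
wrist_force: [-0.8, 0.1, 0.5]
width: 0.0564
finger_force: 0.0
```

```bash
python3 plan.py .4477 .0855 .02 -.099 4
```

```text
n=4 row: -0.000 -0.002 0.078 0 0 -0.0000  | dyaw 0.000 q6end 0.29 pos [0.4491 0.0854 0.0823] rpy [ 3.138 -0.     1.471] w 0.0564
```

>>> carry_out(
  motion="0 -0.002 0.1 0 0 0 0.6;0 -0.002 0.1 0 0 0 0.6;0 -0.002 0.07 0 0 0 0.6;0 0 0.04 0 0 0 0.6;0 0 0 0 0 0 0.6;0 0 0 0 0 0 0.6;0 0 0 0 0 0 0;0 0 0 0 0 0 0;0 0 0 0 0 0 0;0 0 0 0 0 0 0;0 0 0 0 0 0 0",
)

```text
time: 22.02
tool_pos: [0.4465, 0.0859, 0.0186]
ee_rot: [3.142, -0.0, 1.472]
wrist_force: [-0.9, 0.1, 0.6]
width: 0.026
finger_force: 30.0
```

>>> carry_out(
  motion="0 0 -0.05 0 0 0 0;0 0 -0.15 0 0 0 0;0 0 -0.2 0 0 0 0;0 0 -0.2 0 0 0 0;0 0 -0.1 0 0 0 0;0 0 0 0 0 0 0;0 0 0 0 0 0 0",
)

```text
time: 22.9
tool_pos: [0.4456, 0.0858, 0.1571]
ee_rot: [-3.139, 0.0, 1.472]
wrist_force: [-0.3, -0.3, -3.1]
width: 0.0259
finger_force: 30.0
```

```bash
python3 plan.py .6018 -.1007 .13 .28 8
```

```text
n=8 row: -0.124 0.090 0.017 0 0 -0.0226  | dyaw 0.379 q6end -0.45 pos [0.4456 0.0858 0.1571] rpy [-3.139  0.     1.472] w 0.0259
```

>>> carry_out(
  motion="-0.124 0.09 0.015 0 0 -0.0226 0;-0.124 0.09 0.015 0 0 -0.0226 0;-0.124 0.09 0.015 0 0 -0.0226 0;-0.124 0.09 0.015 0 0 -0.0226 0;-0.124 0.09 0.015 0 0 -0.0226 0;-0.124 0.09 0.015 0 0 -0.0226 0;-0.124 0.09 0.015 0 0 -0.0226 0;-0.124 0.09 0.015 0 0 -0.0226 0;0 0 0 0 0 0 0;0 0 0 0 0 0 0;0 0 0 0 0 0 0;0 0 0 0 0 0 0",
)

```text
time: 24.4
tool_pos: [0.6022, -0.1007, 0.1347]
ee_rot: [3.141, -0.0, 1.851]
wrist_force: [0.2, -0.6, -3.1]
width: 0.0259
finger_force: 30.0
```

```bash
python3 plan.py .6018 -.1007 .03 .28 4
```

```text
n=4 row: 0.000 -0.000 0.131 0 0 0.0001  | dyaw -0.000 q6end -0.45 pos [ 0.6022 -0.1007  0.1347] rpy [ 3.141 -0.     1.851] w 0.0259
```

>>> carry_out(
  motion="0 0 0.12 0 0 0 0;0 0 0.12 0 0 0 0;0 0 0.12 0 0 0 0;0 0 0.08 0 0 0 0;0 0 0.03 0 0 0 0;0 0 0 0 0 0 0;0 0 0 0 0 0 0;0 0 0 0 0 0 0",
)

```text
time: 25.4
tool_pos: [0.6033, -0.1015, 0.0416]
ee_rot: [3.14, 0.001, 1.851]
wrist_force: [-0.4, -0.7, -3.4]
width: 0.0259
finger_force: 30.0
```

```bash
python3 plan.py .6018 -.1007 .0216 .28 2; python3 -c "
from h import *
s=snap('wrist','w5')"
```

```text
n=2 row: 0.003 -0.003 0.050 0 0 -0.0000  | dyaw 0.000 q6end -0.45 pos [ 0.6033 -0.1015  0.0416] rpy [3.140e+00 1.000e-03 1.851e+00] w 0.0259
```

View pics/w5.png

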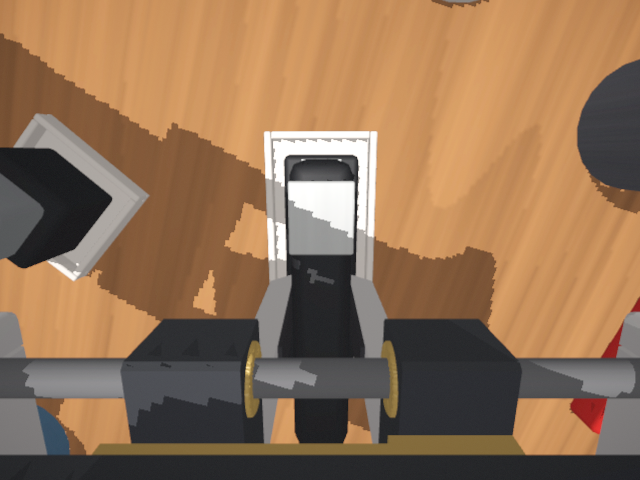

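The stapler's base (columns 285–357) is centred in the tray (inside 272–370), with an even gap at the far end. I lower it.

>>> carry_out(
  motion="0.002 -0.003 0.05 0 0 0 0;0.002 -0.003 0.03 0 0 0 0;0 0 0.018 0 0 0 0;0 0 0 0 0 0 0;0 0 0 0 0 0 0",
)

```text
time: 26.08
tool_pos: [0.6007, -0.1008, 0.0216]
ee_rot: [-3.141, -0.0, 1.851]
wrist_force: [-5.5, 1.3, 5.7]
width: 0.0264
finger_force: 30.0
```

>>> carry_out(
  motion="0 0 0 0 0 0 0.6;0 0 0 0 0 0 0.6;0 0 0 0 0 0 0.6;0 0 0 0 0 0 0.6;0 0 -0.1 0 0 0 0.6;0 0 -0.25 0 0 0 0.6;0 0 -0.25 0 0 0 0.6;0 0 -0.25 0 0 0 0.8;0 0 0 0 0 0 0.8;0 0 0 0 0 0 0.8;0 0 0 0 0 0 0.8",
)

```text
time: 27.45
tool_pos: [0.6002, -0.1007, 0.1889]
ee_rot: [-3.139, -0.002, 1.851]
wrist_force: [0.1, -0.4, -0.5]
width: 0.0754
finger_force: 0.0
```

```bash
python3 plan.py .585 -.339 .2 -.289 9
```

```text
n=9 row: -0.134 -0.012 -0.006 0 0 0.0302  | dyaw -0.569 q6end -0.24 pos [ 0.6002 -0.1007  0.1889] rpy [-3.139e+00 -2.000e-03  1.851e+00] w 0.0754
```

>>> carry_out(
  motion="-0.134 -0.012 -0.006 0 0 0.0302 0.8;-0.134 -0.012 -0.006 0 0 0.0302 0.8;-0.134 -0.012 -0.006 0 0 0.0302 0.8;-0.134 -0.012 -0.006 0 0 0.0302 0.8;-0.134 -0.012 -0.006 0 0 0.0302 0.8;-0.134 -0.012 -0.006 0 0 0.0302 0.8;-0.134 -0.012 -0.006 0 0 0.0302 0.8;-0.134 -0.012 -0.006 0 0 0.0302 0.8;-0.134 -0.012 -0.006 0 0 0.0302 0.8;0 0 0 0 0 0 0.8;0 0 0 0 0 0 0.8;0 0 0 0 0 0 0.8",
)

```text
time: 28.95
tool_pos: [0.5866, -0.338, 0.2013]
ee_rot: [-3.141, -0.001, 1.283]
wrist_force: [-0.1, 0.2, -0.2]
width: 0.0753
finger_force: 0.0
```

```bash
python3 - <<'E'
from h import *
s=snap('wrist','w6'); g=cv2.cvtColor(s['pixels'],cv2.COLOR_RGB2HSV)
u,v=map(int,proj(s,[.601,-.2865,.03])); print(u,v)
m=(g[:,:,1]<90).astype(np.uint8); b=np.zeros_like(m); b[v-90:min(v+90,270),u-60:u+60]=1; m&=b
cs,_=cv2.findContours(m,cv2.RETR_EXTERNAL,cv2.CHAIN_APPROX_NONE); c=max(cs,key=cv2.contourArea)
print(cv2.boundingRect(c))
for z in (0,.013,.026,.046):
    P=np.array([ray(s,a,e,z)[:2]*1000 for a,e in c[:,0]],np.float32); print(z,cv2.minAreaRect(P))
E
```

```text
320 171
(297, 121, 51, 107)
0 ((601.1066284179688, -292.11572265625), (106.16688537597656, 51.1380615234375), 73.02486419677734)
0.013 ((601.2799682617188, -291.3922119140625), (102.53585052490234, 49.38908004760742), 73.02483367919922)
0.026 ((601.4533081054688, -290.66876220703125), (98.9048080444336, 47.640098571777344), 73.02490234375)
0.046 ((601.7200927734375, -289.55572509765625), (93.31861114501953, 44.9493522644043), 73.02483367919922)
```

View pics/w6.png

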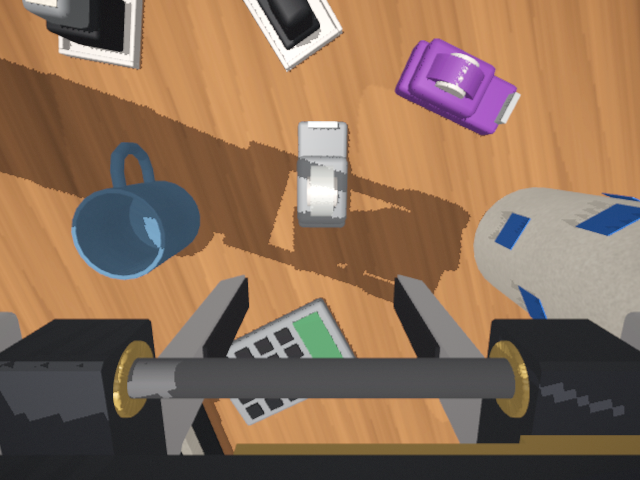

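The grey dispenser has its cutter at (322,124) and its roll at (322,188); the purple look-alike is well away at (455,85). Its centre is about (0.601, -0.290) and its yaw 1.275. I grip 12 mm behind the origin, at (0.598, -0.302).

```bash
python3 plan.py .598 -.302 .1 -.296 3
```

```text
n=3 row: 0.063 0.001 0.169 0 0 0.0013  | dyaw -0.008 q6end -0.17 pos [ 0.5866 -0.3381  0.2015] rpy [-3.141e+00 -1.000e-03  1.283e+00] w 0.0752
```

>>> carry_out(
  motion="0.063 0.001 0.169 0 0 0.0013 0.8;0.063 0.001 0.169 0 0 0.0013 0.8;0.063 0.001 0.169 0 0 0.0013 0.8;0 0 0 0 0 0 0.8;0 0 0 0 0 0 0.8;0 0 0 0 0 0 0.8",
)

```text
time: 29.75
tool_pos: [0.5988, -0.3044, 0.103]
ee_rot: [3.137, 0.001, 1.273]
wrist_force: [-0.6, 0.2, 0.4]
width: 0.0752
finger_force: 0.0
```

```bash
python3 plan.py .598 -.302 .019 -.296 4
```

```text
n=4 row: 0.003 -0.002 0.105 0 0 -0.0002  | dyaw 0.002 q6end -0.17 pos [ 0.5988 -0.3044  0.103 ] rpy [3.137e+00 1.000e-03 1.273e+00] w 0.0752
```

>>> carry_out(
  motion="0.002 -0.001 0.12 0 0 0 0.8;0.002 -0.001 0.12 0 0 0 0.8;0.002 -0.001 0.1 0 0 0 0.8;0 0 0.06 0 0 0 0.8;0 0 0.01 0 0 0 0.8;0 0 0 0 0 0 0.8;0 0 0 0 0 0 0;0 0 0 0 0 0 0;0 0 0 0 0 0 0;0 0 0 0 0 0 0;0 0 0 0 0 0 0",
)

```text
time: 31.12
tool_pos: [0.5977, -0.3021, 0.0186]
ee_rot: [3.141, 0.0, 1.273]
wrist_force: [0.5, -0.1, 1.7]
width: 0.0461
finger_force: 30.0
```

>>> carry_out(
  motion="0 0 -0.05 0 0 0 0;0 0 -0.15 0 0 0 0;0 0 -0.2 0 0 0 0;0 0 -0.2 0 0 0 0;0 0 -0.2 0 0 0 0;0 0 -0.05 0 0 0 0;0 0 0 0 0 0 0;0 0 0 0 0 0 0",
)

```text
time: 32.12
tool_pos: [0.5964, -0.3014, 0.1851]
ee_rot: [-3.137, -0.001, 1.273]
wrist_force: [-0.4, 0.3, -2.6]
width: 0.0462
finger_force: 30.0
```

```bash
python3 plan.py .441 .2633 .16 -.212 20
```

```text
n=20 row: 0.127 -0.073 0.006 0 0 -0.0020  | dyaw 0.086 q6end 0.75 pos [ 0.5964 -0.3014  0.1851] rpy [-3.137e+00 -1.000e-03  1.273e+00] w 0.0462
```

>>> carry_out(
  motion="0.127 -0.073 0.004 0 0 -0.002 0;0.127 -0.073 0.004 0 0 -0.002 0;0.127 -0.073 0.004 0 0 -0.002 0;0.127 -0.073 0.004 0 0 -0.002 0;0.127 -0.073 0.004 0 0 -0.002 0;0.127 -0.073 0.004 0 0 -0.002 0;0.127 -0.073 0.004 0 0 -0.002 0;0.127 -0.073 0.004 0 0 -0.002 0;0.127 -0.073 0.004 0 0 -0.002 0;0.127 -0.073 0.004 0 0 -0.002 0;0.127 -0.073 0.004 0 0 -0.002 0;0.127 -0.073 0.004 0 0 -0.002 0",
)

```text
time: 33.62
tool_pos: [0.51, 0.0397, 0.1763]
ee_rot: [-3.138, 0.001, 1.323]
wrist_force: [0.0, -0.6, -2.2]
width: 0.046
finger_force: 30.0
```

>>> carry_out(
  motion="0.127 -0.073 0.004 0 0 -0.002 0;0.127 -0.073 0.004 0 0 -0.002 0;0.127 -0.073 0.004 0 0 -0.002 0;0.127 -0.073 0.004 0 0 -0.002 0;0.127 -0.073 0.004 0 0 -0.002 0;0.127 -0.073 0.004 0 0 -0.002 0;0.127 -0.073 0.004 0 0 -0.002 0;0.127 -0.073 0.004 0 0 -0.002 0;0 0 0 0 0 0 0;0 0 0 0 0 0 0;0 0 0 0 0 0 0;0 0 0 0 0 0 0",
)

```text
time: 35.12
tool_pos: [0.445, 0.2627, 0.1722]
ee_rot: [3.142, 0.0, 1.356]
wrist_force: [-0.5, 0.0, -3.0]
width: 0.0456
finger_force: 30.0
```

```bash
python3 plan.py .441 .2633 .05 -.212 6
```

```text
n=6 row: -0.000 -0.003 0.102 0 0 -0.0003  | dyaw 0.003 q6end 0.75 pos [0.445  0.2627 0.1722] rpy [3.142 0.    1.356] w 0.0456
```

>>> carry_out(
  motion="0 -0.003 0.12 0 0 0 0;0 -0.003 0.12 0 0 0 0;0 -0.003 0.12 0 0 0 0;0 -0.003 0.12 0 0 -0.001 0;0 -0.003 0.1 0 0 -0.001 0;0 -0.003 0.07 0 0 0 0;0 0 0 0 0 0 0;0 0 0 0 0 0 0;0 0 0 0 0 0 0",
)

```text
time: 36.25
tool_pos: [0.4421, 0.2646, 0.0435]
ee_rot: [3.14, -0.001, 1.361]
wrist_force: [0.6, 0.7, -2.1]
width: 0.046
finger_force: 30.0
```

```bash
python3 plan.py .441 .2633 .022 -.212 2; python3 -c "
from h import *
s=snap('wrist','w7')"
```

```text
n=2 row: -0.004 -0.002 0.054 0 0 0.0005  | dyaw -0.002 q6end 0.75 pos [0.4421 0.2646 0.0435] rpy [ 3.140e+00 -1.000e-03  1.361e+00] w 0.0460
```

View pics/w7.png

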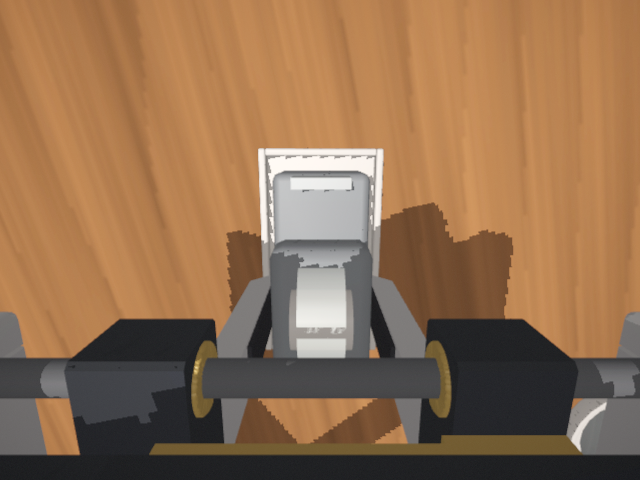

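The dispenser (columns 273–370) is centred over the mid tray (264–382), with a gap at the front end. I lower it.

>>> carry_out(
  motion="-0.004 -0.002 0.05 0 0 0 0;-0.004 -0.002 0.035 0 0 0 0;0 0 0.022 0 0 0 0;0 0 0 0 0 0 0;0 0 0 0 0 0 0",
)

```text
time: 36.92
tool_pos: [0.4395, 0.2625, 0.0215]
ee_rot: [-3.141, 0.001, 1.361]
wrist_force: [-3.4, -1.5, 5.1]
width: 0.0455
finger_force: 30.0
```

Contact is felt at the expected height. Release, rise, and pull back toward the start so the top camera has a clear view.

>>> carry_out(
  motion="0 0 0 0 0 0 0.75;0 0 0 0 0 0 0.75;0 0 0 0 0 0 0.75;0 0 0 0 0 0 0.75;0 0 -0.1 0 0 0 0.75;0 0 -0.25 0 0 0 0.75;0 0 -0.25 0 0 0 0.75;0 0 -0.25 0 0 0 0.75;0.2 -0.1 0 0 0 0 0.75;0.2 -0.2 0 0 0 0 0.75;0.2 -0.2 0 0 0 0 0.75;0.2 -0.2 0 0 0 0 0.75",
)

```text
time: 38.42
tool_pos: [0.3355, 0.4499, 0.1909]
ee_rot: [3.141, -0.001, 1.361]
wrist_force: [0.2, -0.2, 0.4]
width: 0.0703
finger_force: 0.0
```

>>> carry_out(
  motion="0.2 -0.2 0 0 0 0 0.75;0.2 -0.2 0 0 0 0 0.75;0 -0.1 0 0 0 0 0.75;0 0 0 0 0 0 0.75;0 0 0 0 0 0 0.75;0 0 0 0 0 0 0.75",
)

```text
time: 39.17
tool_pos: [0.2566, 0.5466, 0.1913]
ee_rot: [3.141, -0.0, 1.359]
wrist_force: [-0.5, -0.2, 0.2]
width: 0.0705
finger_force: 0.0
```

```bash
python3 - <<'E'
from h import *
s=snap('top','top3'); im=s['pixels']
cv2.imwrite('pics/t3.png',cv2.resize(im[130:380,130:530],None,fx=2,fy=2,interpolation=cv2.INTER_CUBIC)[:,:,::-1])
E
```

```text
(no output)
```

View pics/t3.png

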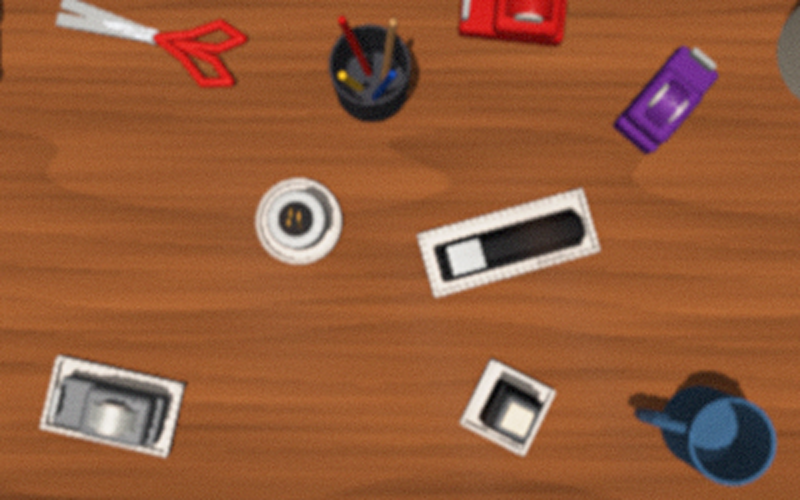

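All four things sit in their own trays: tin (298,218), stapler (510,243), dispenser (113,405) and stamp (508,407). The mug and the pencil cup have not moved, so I hand in.

```bash
python3 -c "
from h import *
print(robot.close_job())"
```

```text
the job is handed in; nothing more can be done
None
```

The stapler, dispenser, stamp and tin each stand flat and released in their own trays, the mug and pencil cup did not visibly move, and the job is handed in at about 39 s; the judge's result was not shown to me.

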